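# Move the charged battery pack from the charger to the work light

## Robot

A 7-joint arm with a two-finger parallel gripper is mounted at the origin on a cart in front of the work surface, level with it; the furniture and walls round the work are solid. World frame = base frame: x ahead of the robot, y to its left, z up, the work surface at z = 0. Lengths are in m, angles in rad, forces in N, time in s.
With the tool pointing down it reaches from about 0.4 to 0.85 m from the base axis. Payload 10.4 kg.
Tool frame: the origin (TCP) lies midway between the tips of the shut fingers; the grasp point (between the pads) lies 19 mm behind it (manip.hold_point_z is the distance from the TCP to the grasp point, in m); z points along the fingers, y is the line along which they close (so a half turn about z gives the same grasp; the last joint's range is limited). The gripper opens to 85 mm and grips with 20 to 120 N. Pads are 22 mm wide; open, the fingers measure 114 mm over their backs; the gripper's body (76 mm by 85 mm) begins 54 mm behind the grasp point. The pads swing forward as they close: fully open they stand 13 mm farther back than shut.
Start: joints at [1.317, 0.332, -0.065, 1.46, 0.022, 1.35, -0.088], TCP at [0.143, -0.608, 0.231] pointing down, gripper open.
Joint ranges: [-2.6, 2.6], [-0.5, 2.12], [-1.47, 1.34], [0.16, 2.42], [-1.27, 4.41], [0.06, 2.06], [-2.6, 2.6]. Speed limits (rad/s): [2.22, 2.22, 2.79, 2.79, 3.14, 3.14, 3.14].

## Interface

Orientations are given as a unit quaternion [x, y, z, w].
In Python, from workcell import manip, eyes, job gives the robot as it stands.
- The arm moves only by the shell command python3 -m crank 'ROWS' [FORCE]. ROWS is JSON, a list that holds one entry, the list of rows, each a list of 7 numbers: the finger opening in cm, from 0 to 8.54, then the shift along the world's x, y, z in cm, then the turn, a rotation vector about the world's x, y, z in degrees. In form: [[[hand, x, y, z, ax, ay, az], ...]]. A call has 1 to 20 rows; each row shifts and turns the commanded pose from where the row before left it; what a row does not reach is not made up. A row lasts 1/8 s, in which the tool goes at most 62.5 mm and 10.7 degrees, less where a joint would pass 70% of its speed; a pose out of reach is approached as far as the arm can. A call with a gripper value outside its range is refused whole. The fingers move at their own pace and stop on an object; FORCE is the grip in N (left out, the last holds). Time passes only in rows, so rows that do not move let the fingers close. It gives the time, the measured TCP pose, the force, the opening and the grip force at its end, in the units of the state.
- manip.get_obs(): the state, without advancing time (a new reading comes with each control period).
- eyes.camera(name): name is "side" or "top" or "wrist"; returns (picture, depth): 384x512x3 uint8, red, green, blue; 384x512 float32, m along the optical axis (not along the pixel's ray), 0 where there is no reading.
- eyes.camera_params(name): a dict with "fx", "fy", "cx", "cy" (pixels), "world_from_camera" (4x4, takes a point from camera to world coordinates); the wrist camera has in their place "hand_eye" (4x4, takes a point from camera to tool coordinates, whose origin is the TCP and whose axes are the flange's). Camera axes: x right, y down, z forward; pixel columns grow to the right and rows downward; lengths in m; the calibration is good to about 2 mm. The wrist camera is an equidistant fisheye: a pixel r from the principal point sees the ray r / f radians off the axis. A picture is of the moment at which its call begins: read the wrist's pose just before it. camera_params takes no time and is no camera call.
- job.hand_in(): hands the job in; it is judged then, once.
The state is a dict: "clock": time; "joint_pos": joint angles; "joint_velocities": joint speeds; "tau": joint torques, N m; "position": TCP position; "ee_rot": TCP orientation; "ft_force": force on the tool from outside, world axes, zero at the start; "torque": the same for the moment, N m; "grip_width": opening from 0.0 (shut) to 1.0 (fully open); "grasp_force": force on a finger pad.
Only numpy, scipy, OpenCV 4.12 (cv2) and the standard library are available. Lean on these libraries where they do the work, as an engineer would, in place of code of your own. Each camera call takes 0.05 s, during which the arm holds its last target. There are 200 camera calls.

## Task

The battery pack on the charger is charged: squeeze its two side buttons together so that its catches let go, and slide it off the charger. Then slide it between the rails on the foot of the work light, fully home, and let go so that both catches spring out and lock it there.

Things in the scene. Friction and masses are not known exactly. Their poses are not given: they have to be found in the camera images.
- pack_mid (a point): loose battery pack, a grey and black block 104 (x) x 56 (y) x 61 mm high, 0.44 kg, at first fully home on the charger. Point midway between its two side buttons, 36 mm above its underside. The buttons are ribbed, black, 36 mm long (x), 24 mm high, one on each side (+y, -y), level with this point: 66 mm over both, 56 mm when squeezed. +x = the way it slides onto a shoe
- pack_tongue (a point): centre of the underside of the pack's tongue, 36 mm below pack_mid: a plate 50 (x) x 44 (y) x 6 mm that runs in a shoe's rails, under a neck 30 mm wide; the block itself begins 15 mm above this point. From each side of the tongue a square steel catch (12 mm from the middle along -x) sticks out and goes in with its button
- button_left (a joint): how far the pack's +y button is pressed in: 0 m = out (its catch sticks out), 0.005 m = fully in; a spring pushes back with 4 N at first, 9 N fully in. The catch is clear of the shoe beyond 0.003 m
- button_right (a joint): the same for the pack's -y button
- charger_seat (a point): charger, a grey case 166 (x) x 104 (y) mm screwed to the bench, flat deck 40 mm high with a shoe (two overhanging rails along x). Point where pack_mid lies when the pack is home on it, 36 mm above the deck. The pack comes off along -x of this frame only, level; the rails hold it down for the first 56 mm. 58 mm and more along +x the case rises to 26 mm above the deck
- light_seat (a point): work light, a black foot 210 (x) x 136 (y) mm screwed to the bench, flat deck 52 mm high with the same shoe; behind it, from 125 mm along +x of this point, a finned lamp head on a yoke, 290 mm high over all, 240 mm wide. Point where pack_mid lies when the pack is fully home on the light, 36 mm above the deck; the end stop is met 1.5 mm past it
- light_mouth (a point): point of the work light 75 mm short of light_seat (along -x of its frame), same height and axes: where pack_mid lies when the pack, at deck level, stands just before the rails; from here it slides along +x. The rails' tops are 13 mm above the deck; their grooves leave the tongue 2 mm play to each side and 3 mm upward, and flare out 6 mm to each side over the first 16 mm
- light_catch (a point): middle of the shoe between its two catch windows, 12 mm along -x from light_seat, at deck level. A 12 mm long window in each rail receives the pack's catch with 2 mm of play when the pack is home and its button is let go. The pack may be slid on with the buttons squeezed or out: if out, the flares press the catches in, and they spring out at the windows
There are look-alikes about, which are no part of the job. What is shaped like the part that bears pack_mid but yellow is not meant.

How it is judged:
On the way, in this order (a step that is already met when the one before it is completed fails the run):
1. both buttons are squeezed in while the pack is still home on the charger (value of joint each of button_left, button_right above 0.003 m and distance between pack_mid and charger_seat below 0.008 m), for 0.05 s.
2. the pack is off the charger (distance between pack_mid and charger_seat above 0.09 m), for 0.1 s.
At the end, for the whole second after the job is handed in: the pack rests in the work light's rails within 4 mm of fully home in length, breadth and height, both its buttons have sprung out again (pressed in less than 1.5 mm, so both catches are locked in their windows), and it is at rest (x of pack_mid in the frame of light_seat between -0.004 and 0.004 m and y of pack_mid in the frame of light_seat between -0.004 and 0.004 m and z of pack_mid in the frame of light_seat between -0.003 and 0.004 m and value of joint each of button_left, button_right below 0.0015 m and linear speed of pack below 0.02 m/s); the robot touches nothing.
It also fails if it takes over 48 s, if anything falls off the work surface, if the arm or the gripper's body presses on something with over 40 N, if the wrist force passes 120 N, or if a joint passes its speed limit or range.

## Working session

There is one attempt and no reset: what is moved stays moved. The work goes in short steps, Python scripts to look and compute and a shell command to move; the robot and the scene stay as the last step left them, time stands still between calls to the robot, and variables do not carry over. Pictures are saved under pics/ and viewed, at most 10 in all, crops included, and the job is handed in when it is done.

```bash
mkdir -p pics; ls; python3 - <<'E'
from workcell import manip, eyes
import numpy as np, cv2
s=manip.get_obs(); print({k:np.round(v,3).tolist() for k,v in s.items()}, manip.hold_point_z)
ims=[]
for n in ("side","top"):
    im,d=eyes.camera(n); np.savez(f"pics/{n}0.npz",im=im,d=d); p=eyes.camera_params(n); print(n,p)
    cv2.imwrite(f"pics/{n}0.png",cv2.resize(im[:,:,::-1],(800,600),interpolation=cv2.INTER_CUBIC))
E
```

```text
pics
{'clock': 0.0, 'joint_pos': [1.317, 0.333, -0.065, 1.461, 0.022, 1.35, -0.088], 'joint_velocities': [-0.001, 0.0, -0.0, 0.001, 0.001, 0.001, 0.0], 'tau': [-0.0, -62.545, 0.049, -39.16, 0.016, 0.01, 0.0], 'position': [0.143, -0.608, 0.231], 'ee_rot': [0.993, 0.115, -0.0, -0.001], 'ft_force': [-0.7, -0.266, -0.097], 'torque': [-0.019, -0.049, -0.017], 'grasp_force': 0.0, 'grip_width': 1.0} 0.0187
side {'fx': 486.39772998668013, 'fy': 486.39772998668013, 'cx': 243.25678802898693, 'cy': 189.50096846606922, 'world_from_camera': array([[-0.97124048, -0.16511957,  0.17154433,  0.35179209],
       [-0.23727   ,  0.61106282, -0.75518553,  0.65123728],
       [ 0.01987154, -0.77416908, -0.63266687,  0.65033034],
       [ 0.        ,  0.        ,  0.        ,  1.        ]])}
top {'fx': 422.12175256153654, 'fy': 422.12175256153654, 'cx': 256.40621798110504, 'cy': 190.57880621641752, 'world_from_camera': array([[-0.022016  , -0.98342963,  0.17994847,  0.35721335],
       [-0.99940337,  0.01685762, -0.0301452 , -0.00342443],
       [ 0.02661218, -0.18050478, -0.98321402,  0.91936794],
       [ 0.        ,  0.        ,  0.        ,  1.        ]])}
```

View pics/top0.png

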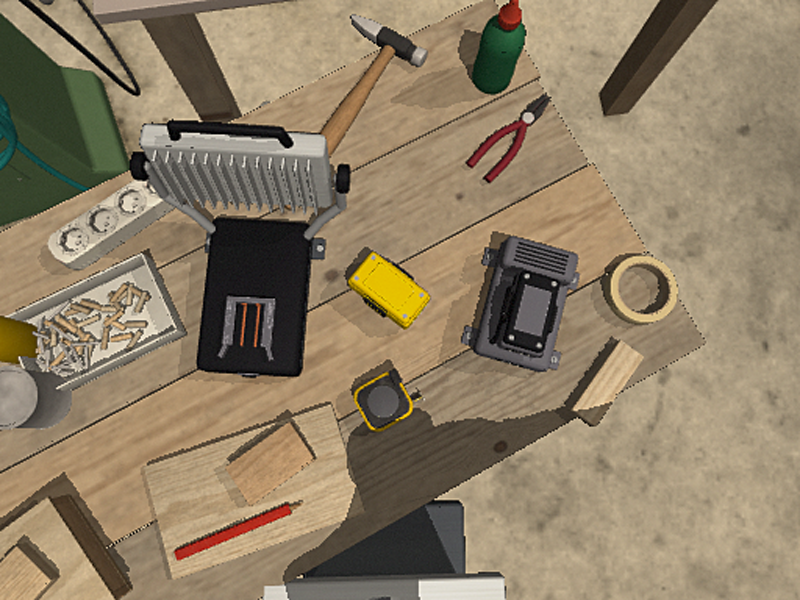

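View pics/side0.png

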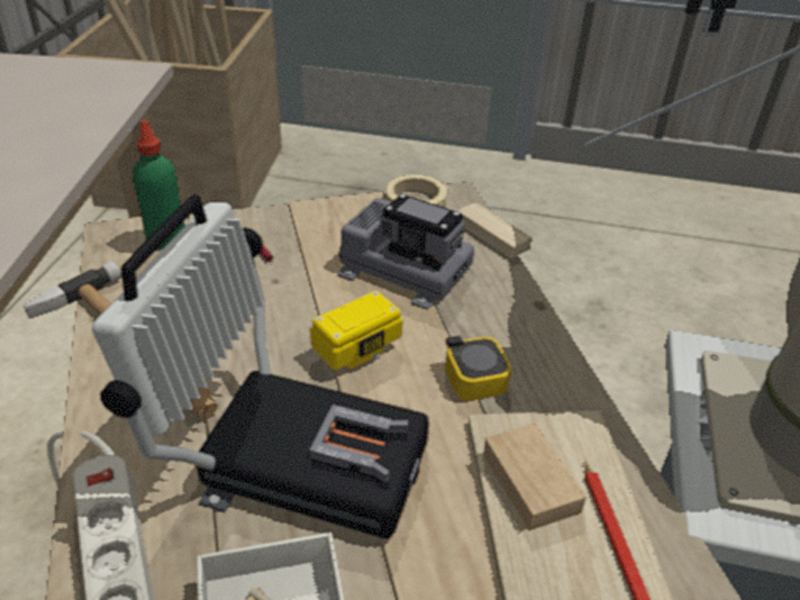

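In the top view (800x600 scale), the grey and black pack sits on the charger at about (533,310). The yellow block at (390,290) is the look-alike and is not meant. The light's shoe is at (250,327), with its mouth toward the robot. I'll crop in to confirm and measure both.

```bash
cat > h.py <<'E'
import numpy as np, cv2
from workcell import eyes
def cloud(n):
    f=np.load(f"pics/{n}0.npz"); im,d=f["im"],f["d"]; p=eyes.camera_params(n)
    v,u=np.mgrid[:384,:512]; P=np.stack([(u-p["cx"])/p["fx"]*d,(v-p["cy"])/p["fy"]*d,d],-1)
    T=p["world_from_camera"]; W=P@T[:3,:3].T+T[:3,3]; W[d==0]=np.nan
    return im,W
def rect(W,lo,hi,box):
    x0,y0,x1,y1=box; S=W[y0:y1,x0:x1].reshape(-1,3); S=S[(S[:,2]>lo)&(S[:,2]<hi)]
    r=cv2.minAreaRect((S[:,:2]*1000).astype(np.float32)); return r,len(S),np.median(S[:,2])
E
python3 - <<'E'
from h import *
im,W=cloud("top")
print("pack top",rect(W,.094,.115,(290,145,380,240)))
print("case deck",rect(W,.03,.048,(290,145,380,240)))
print("case rise",rect(W,.058,.075,(310,145,380,180)))
print("foot",rect(W,.045,.058,(120,140,205,245)))
print("rails",rect(W,.0605,.072,(138,185,180,235)))
a=cv2.resize(im[140:250,290:390],None,fx=4,fy=5.0,interpolation=cv2.INTER_CUBIC)[:, :400]
a=cv2.resize(im[145:245,295:375],(400,500),interpolation=cv2.INTER_CUBIC)
b=cv2.resize(im[170:250,126:206],(400,400),interpolation=cv2.INTER_CUBIC)
o=np.zeros((500,800,3),np.uint8);o[:,:400]=a;o[:400,400:]=b
cv2.imwrite("pics/crop1.png",o[:,:,::-1])
# profile of heights in shoe
for (u,v) in [(150,200),(150,215),(159,195),(170,205),(159,210),(335,195),(352,190)]: print(u,v,W[v,u].round(4))
E
```

```text
pack top (((488.54962158203125, -194.59439086914062), (53.411773681640625, 98.18242645263672), 73.13436889648438), 1283, np.float64(0.10069314201247026))
case deck (((506.8638000488281, -200.28358459472656), (104.15892791748047, 164.86407470703125), 73.01325988769531), 1189, np.float64(0.03867682382941917))
case rise (((555.939208984375, -215.76268005371094), (99.89845275878906, 62.63328552246094), 74.48505401611328), 917, np.float64(0.0650414114353387))
foot (((525.4580688476562, 165.7470703125), (145.2536163330078, 208.36300659179688), 85.72309875488281), 5658, np.float64(0.050974203131914975))
rails (((478.8288269042969, 170.33828735351562), (71.07327270507812, 80.77152252197266), 85.05355072021484), 536, np.float64(0.06406822963062458))
150 200 [0.4978 0.1876 0.0647]
150 215 [0.469  0.1902 0.0499]
159 195 [0.5097 0.1717 0.0544]
170 205 [0.4868 0.1469 0.0647]
159 210 [0.479  0.1719 0.0501]
335 195 [ 0.4957 -0.1842  0.0993]
352 190 [ 0.5048 -0.2181  0.1017]
```

View pics/crop1.png

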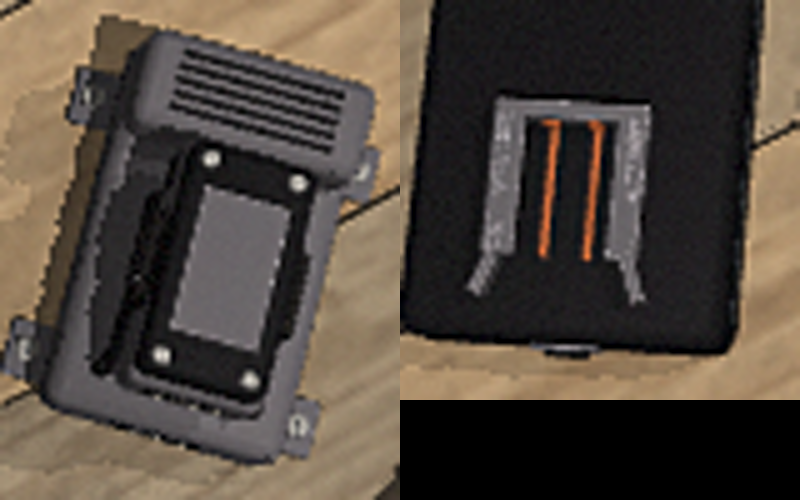

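The left crop shows the grey-topped pack on the charger, with the ribbed button on its right at about (297,295) and the raised case at the top. The right crop shows the light's shoe: rails at x=500 and 630, stop bar at y=105, flares at y=290. I'll check both against the side camera and find the shoe's centre line.

```bash
python3 - <<'E'
from h import *
for n in("top","side"):
    im,W=cloud(n); S=W.reshape(-1,3)
    def fr(c,yaw,z0,z1,bx):
        a=np.radians(yaw);R=np.array([[np.cos(a),np.sin(a)],[-np.sin(a),np.cos(a)]])
        q=(S[:,:2]-c)@R.T*1000; m=(S[:,2]>z0)&(S[:,2]<z1)&(abs(q[:,0])<bx[0])&(abs(q[:,1])<bx[1]); return q[m],S[m,2]
    print(n)
    for nm,c,yaw,z0,z1,bx in(("pack",(.4885,-.1946),-17,.09,.115,(65,45)),("foot",(.485,.1698),-4.6,.044,.058,(80,85)),("rails",(.485,.1698),-4.6,.0605,.075,(60,50)),("packmid",(.4885,-.1946),-17,.066,.086,(57,45))):
        q,z=fr(c,yaw,z0,z1,bx)
        r=cv2.minAreaRect(q.astype(np.float32)); print(nm,len(q),np.round(r[0],1),np.round(r[1],1),round(r[2],1),"pct",np.percentile(q,[1,99],axis=0).round(1).tolist(),z.mean().round(4))
        if nm in("rails",):
            for x0 in range(-50,45,10):
                t=q[(q[:,0]>=x0)&(q[:,0]<x0+10),1]
                if len(t)>3: print(x0,len(t),t.min().round(1),[f(t[t<0]).round(1) if (t<0).any() else 0 for f in(np.max,)],[f(t[t>0]).round(1) if (t>0).any() else 0 for f in(np.min,)],t.max().round(1))
        if nm=="packmid":
            for x0 in range(-55,55,5):
                t=q[(q[:,0]>=x0)&(q[:,0]<x0+5),1]
                if len(t): print(x0,t.min().round(1),t.max().round(1),end="; ")
            print()
E
```

```text
top
pack 1304 [0.  0.8] [97.9 58.3] 0.9 pct [[-48.2, -25.5], [47.4, 26.4]] 0.1004
foot 3869 [ 8.3 -0.4] [143.7 135.6] 0.3 pct [[-61.8, -66.0], [78.9, 64.6]] 0.0508
rails 536 [-6.2  0. ] [71.1 80.8] 89.7 pct [[-44.5, -32.8], [33.7, 32.0]] 0.0641
-50 23 -35.3 [np.float64(-28.8)] [np.float64(27.9)] 35.8
-40 35 -32.9 [np.float64(-25.6)] [np.float64(24.2)] 32.3
-30 64 -31.4 [np.float64(-19.0)] [np.float64(18.4)] 31.2
-20 63 -30.7 [np.float64(-18.6)] [np.float64(18.5)] 31.1
-10 66 -31.6 [np.float64(-19.3)] [np.float64(18.8)] 31.4
0 61 -31.0 [np.float64(-18.3)] [np.float64(18.3)] 30.8
10 65 -31.3 [np.float64(-19.0)] [np.float64(18.8)] 31.5
20 101 -31.3 [np.float64(-1.2)] [np.float64(0.0)] 31.6
30 58 -30.7 [np.float64(-1.4)] [np.float64(0.6)] 31.2
packmid 170 [-2.9  1.1] [ 66.9 101.6] 84.6 pct [[-52.9, -32.5], [47.9, 33.3]] 0.0795
-55 -24.9 25.9; -50 -26.3 27.9; -45 26.5 28.1; -40 26.2 27.9; -35 27.2 28.2; -30 26.1 28.0; -25 27.2 28.4; -20 28.1 32.9; -15 -30.4 32.9; -10 -31.3 33.5; -5 -32.4 33.7; 0 -33.0 32.9; 5 -29.6 33.3; 10 29.7 33.2; 15 30.9 32.6; 20 25.9 28.0; 25 27.5 28.0; 30 26.0 28.3
[... 516 characters left out ...]
at64(20.4)] 33.6
-10 100 -29.4 [np.float64(-16.4)] [np.float64(18.9)] 34.0
0 104 -29.5 [np.float64(-15.2)] [np.float64(19.9)] 33.7
10 98 -29.5 [np.float64(-16.3)] [np.float64(20.6)] 33.8
20 167 -28.3 [np.float64(-0.1)] [np.float64(0.1)] 34.0
30 75 -29.1 [np.float64(-2.2)] [np.float64(0.0)] 33.5
packmid 435 [-11.3  23.1] [113.2  53. ] 27.6 pct [[-53.4, -20.5], [50.2, 36.0]] 0.0762
-55 -23.0 31.0; -50 -26.6 33.6; -45 24.5 31.1; -40 25.7 32.8; -35 25.3 31.6; -30 27.3 32.2; -25 27.2 31.0; -20 28.5 35.1; -15 32.2 36.8; -10 32.3 35.7; -5 31.8 35.8; 0 31.3 36.3; 5 31.9 36.3; 10 32.5 36.8; 15 32.7 35.8; 20 27.3 31.4; 25 26.8 33.5; 30 26.0 30.8; 35 26.4 31.2; 40 25.5 31.7; 45 26.0 31.2; 50 25.8 27.3;
```

Pack_mid is at about (0.488,-0.194) with yaw -17°. Light_seat is at about (0.485,0.170) with yaw -4.5°. Next I'll hover above the pack.

```bash
python3 -m crank '[[[8.5,3.5,4.1,0,0,0,-3],[8.5,3.5,4.1,0,0,0,-3],[8.5,3.5,4.1,0,0,0,-3],[8.5,3.5,4.1,0,0,0,-3],[8.5,3.5,4.2,0,0,0,-3],[8.5,3.4,4.2,0,0,0,-3],[8.5,3.4,4.2,0,0,0,-3],[8.5,3.4,4.2,0,0,0,-3],[8.5,3.4,4.1,-1,0,0,-3],[8.5,3.4,4.1,-1,0,0,-3],[8.5,0,0,0,0,0,0],[8.5,0,0,0,0,0,0]]]' 60
python3 - <<'E'
from workcell import manip, eyes
import numpy as np, cv2
from scipy.spatial.transform import Rotation as R
s=manip.get_obs(); im,d=eyes.camera("wrist"); p=eyes.camera_params("wrist"); print(p)
r=R.from_quat(s["ee_rot"]); print(s["clock"],s["position"],r.as_matrix().round(4),s["joint_pos"].round(2) if hasattr(s["joint_pos"],"round") else s["joint_pos"])
np.savez("pics/w1.npz",im=im,d=d,pos=s["position"],q=s["ee_rot"])
cv2.imwrite("pics/w1.png",im[:,:,::-1])
E
```

```text
clock: 1.6
position: [0.4876, -0.1948, 0.211]
ee_rot: [0.989, -0.146, -0.0, 0.0]
ft_force: [0.0, -0.0, 0.4]
grip_width: 0.997
grasp_force: 0.0
{'fx': 297.3186396354542, 'fy': 297.3186396354542, 'cx': 253.83591244427083, 'cy': 189.83457953811666, 'hand_eye': array([[-2.66985612e-04, -9.62040491e-01, -2.72906619e-01,
         6.85634734e-02],
       [ 9.99998175e-01,  2.59389348e-04, -1.89269202e-03,
        -1.09591203e-03],
       [ 1.89163543e-03, -2.72906626e-01,  9.62038666e-01,
        -1.42638700e-01],
       [ 0.00000000e+00,  0.00000000e+00,  0.00000000e+00,
         1.00000000e+00]])}
1.6 [ 0.48761054 -0.19477267  0.21100597] [[ 9.575e-01 -2.884e-01 -9.000e-04]
 [-2.884e-01 -9.575e-01 -1.000e-04]
 [-8.000e-04  3.000e-04 -1.000e+00]] [ 0.7   0.16 -0.45  1.73  0.07  1.27 -1.63]
```

View pics/w1.png

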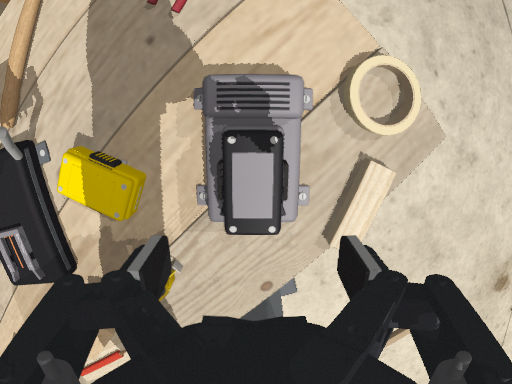

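The wrist view shows the pack centred and upright at (253,182), with the fingers to either side of it. I'll get its exact offset in the tool frame.

```bash
python3 - <<'E'
from h import *
from scipy.spatial.transform import Rotation as R
f=np.load("pics/w1.npz");d=f["d"];p=eyes.camera_params("wrist")
v,u=np.mgrid[:384,:512];K=np.array([[p["fx"],0,p["cx"]],[0,p["fy"],p["cy"]],[0,0,1]])
n=cv2.fisheye.undistortPoints(np.stack([u,v],-1).reshape(1,-1,2).astype(np.float64),K,np.zeros(4))[0].reshape(384,512,2)
P=np.dstack([n[...,0]*d,n[...,1]*d,d]); T=p["hand_eye"]; t=P@T[:3,:3].T+T[:3,3]
W=t@R.from_quat(f["q"]).as_matrix().T+f["pos"]
m=(d>0)&(W[...,2]>.092)&(W[...,2]<.11)&(u>190)&(u<310)&(v>100)&(v<250)
q=t[m][:,:2]*1000; print(cv2.minAreaRect(q.astype(np.float32)),np.percentile(q,[1,99],axis=0),W[m][:,2].mean(),len(q))
m=(d>0)&(W[...,2]>.035)&(W[...,2]<.046)&(u>195)&(u<310)&(v>65)&(v<230)
q=t[m][:,:2]*1000; print(cv2.minAreaRect(q.astype(np.float32)))
E
```

```text
((1.3895149230957031, -3.3527889251708984), (96.89859008789062, 53.27797317504883), 0.3155362010002136) [[-45.26354847 -28.67385407]
 [ 48.67241929  22.63933178]] 0.10122093637990924 6105
((0.2412872314453125, -3.0252113342285156), (118.05667114257812, 102.36286926269531), 0.054133906960487366)
```

```bash
python3 -m crank '[[[8.5,0.15,0.16,-3.5,0,0,0],[8.5,0,0,-3.5,0,0,0],[8.5,0,0,-3.5,0,0,0],[8.5,0,0,-3,0,0,0],[8.5,0,0,-2,0,0,0],[8.5,0,0,0,0,0,0],[6.8,0,0,0,0,0,0],[6.8,0,0,0,0,0,0],[6.8,0,0,0,0,0,0]]]' 40
python3 - <<'E'
from workcell import manip, eyes
import cv2
im,d=eyes.camera("side"); cv2.imwrite("pics/s2.png",cv2.resize(im[110:210,200:320][:,:,::-1],(600,500),interpolation=cv2.INTER_CUBIC))
E
```

```text
clock: 2.78
position: [0.4898, -0.1931, 0.057]
ee_rot: [0.989, -0.146, 0.001, 0.0]
ft_force: [-0.1, 0.6, -0.3]
grip_width: 0.795
grasp_force: 0.0
```

View pics/s2.png

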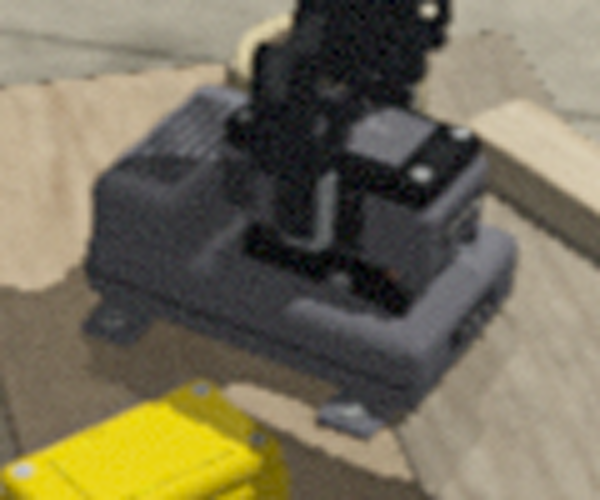

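The near finger stands beside the left button, with its tip at (305,240) above the deck. The height is good, so I'll squeeze.

```bash
python3 -m crank '[[[5.2,0,0,0,0,0,0],[5.2,0,0,0,0,0,0],[5.2,0,0,0,0,0,0],[5.2,0,0,0,0,0,0],[5.2,0,0,0,0,0,0]]]' 60
```

```text
clock: 3.45
position: [0.4901, -0.1936, 0.0574]
ee_rot: [0.989, -0.146, 0.001, 0.001]
ft_force: [-2.1, -1.6, 9.9]
grip_width: 0.648
grasp_force: 65.5
```

```bash
python3 -m crank '[[[5.2,-0.96,0.29,0,0,0,0],[5.2,-0.96,0.29,0,0,0,0],[5.2,-0.96,0.29,0,0,0,0],[5.2,0,0,0,0,0,0]]]'
```

```text
clock: 3.95
position: [0.4611, -0.1841, 0.0574]
ee_rot: [0.989, -0.146, 0.001, 0.0]
ft_force: [-0.9, 1.1, 9.6]
grip_width: 0.647
grasp_force: 66.0
```

```bash
python3 -m crank '[[[5.2,-1.92,0.58,0,0,0,0],[5.2,-1.92,0.58,0,0,0,0],[5.2,-1.92,0.58,0,0,0,0],[5.2,-1.44,0.43,0,0,0,0],[5.2,0,0,0,0,0,0],[5.2,0,0,0,0,0,0]]]'
python3 - <<'E'
from workcell import manip, eyes
import cv2
s=manip.get_obs();print(s["position"],s["ee_rot"],s["joint_pos"])
im,d=eyes.camera("side"); cv2.imwrite("pics/s3.png",cv2.resize(im[100:220,200:344][:,:,::-1],(600,500),interpolation=cv2.INTER_CUBIC))
E
```

```text
clock: 4.7
position: [0.3888, -0.1625, 0.0562]
ee_rot: [0.989, -0.146, -0.0, -0.0]
ft_force: [-0.2, -0.2, -5.0]
grip_width: 0.645
grasp_force: 64.7
[ 0.38883169 -0.16246201  0.05618184] [ 9.89305369e-01 -1.45859126e-01 -5.27621496e-05 -1.21539377e-05] [ 0.73536372  0.1091451  -0.46153396  2.14235206  0.06183079  0.9024768
 -1.62570372]
```

View pics/s3.png

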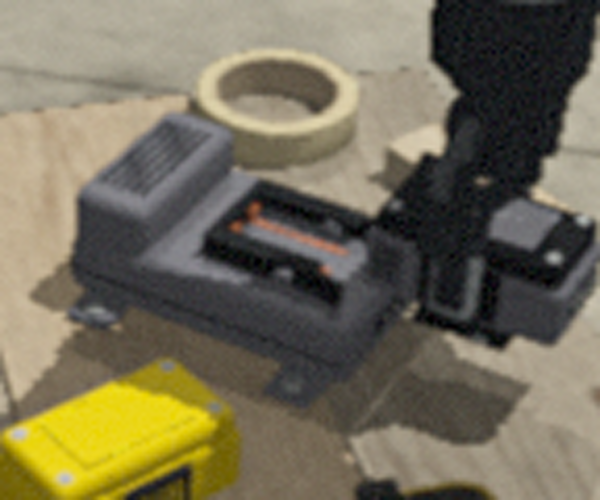

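The pack is off the charger and held level in the fingers at (500,260). The charger's shoe is empty. Now I'll lift it and carry it to just before the light's mouth.

```bash
python3 -m crank '[[[5.2,0,0,3,0,0,0],[5.2,0,0,4,0,0,0],[5.2,1,3,2.4,0,0,1.5],[5.2,1.5,4.5,0,0,0,1.5],[5.2,1.5,4.5,0,0,0,1.5],[5.2,0,4.5,0,0,0,1.5],[5.2,0,4.5,0,0,0,1.5],[5.2,0,4.5,0,0,0,1.5],[5.2,-1,4.5,0,0,0,1.5],[5.2,-1.7,4,0,0,0,1.7],[5.2,0,0,0,0,0,0],[5.2,0,0,0,0,0,0]]]'
python3 - <<'E'
from workcell import manip
from scipy.spatial.transform import Rotation as R
s=manip.get_obs();r=R.from_quat(s["ee_rot"]).as_matrix();import numpy as np
print(s["position"],np.degrees(np.arctan2(r[1,0],r[0,0])),r[:,2],s["joint_pos"])
E
```

```text
clock: 6.25
position: [0.402, 0.1773, 0.1502]
ee_rot: [0.999, -0.04, -0.0, 0.0]
ft_force: [0.8, 0.2, -4.4]
grip_width: 0.638
grasp_force: 66.7
[0.40196789 0.17728442 0.15023084] -4.580120409311499 [-2.19537773e-04 -6.73219637e-05 -9.99999974e-01] [ 0.3452038   0.0413757  -0.86453546  1.99232798  0.03486498  1.12286473
 -2.18475549]
```

```bash
python3 -m crank '[[[5.2,0,0,-3,0,0,0],[5.2,0,0,-3,0,0,0],[5.2,0,0,-1.4,0,0,0],[5.2,0,0,-0.5,0,0,0],[5.2,0,0,0,0,0,0]]]'
python3 - <<'E'
from workcell import manip, eyes
import cv2
im,d=eyes.camera("side"); cv2.imwrite("pics/s4.png",cv2.resize(im[200:350,120:300][:,:,::-1],(720,600),interpolation=cv2.INTER_CUBIC))
E
```

```text
clock: 6.88
position: [0.4022, 0.1775, 0.0718]
ee_rot: [0.999, -0.04, 0.0, -0.0]
ft_force: [-0.0, -0.0, -5.5]
grip_width: 0.642
grasp_force: 66.5
```

View pics/s4.png

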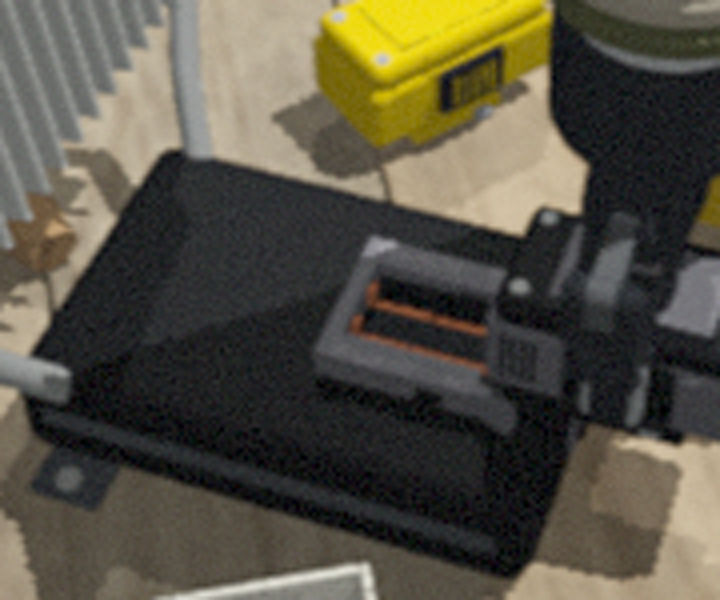

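The pack stands squarely before the mouth, its block in line with the rails at (500,340). It's about 2 mm too high, so I'll lower it slightly and slide it in.

```bash
python3 -m crank '[[[5.2,0,0,-0.12,0,0,0],[5.2,1,-0.08,0,0,0,0],[5.2,1,-0.08,0,0,0,0],[5.2,1,-0.08,0,0,0,0],[5.2,1,-0.08,0,0,0,0],[5.2,0.5,-0.04,0,0,0,0],[5.2,0,0,0,0,0,0]]]'
```

```text
clock: 7.8
position: [0.4469, 0.174, 0.07]
ee_rot: [0.999, -0.04, -0.0, -0.0]
ft_force: [0.9, 1.3, -5.7]
grip_width: 0.647
grasp_force: 66.7
```

```bash
python3 -m crank '[[[5.2,1,-0.08,0,0,0,0],[5.2,1,-0.08,0,0,0,0],[5.2,1,-0.08,0,0,0,0],[5.2,0.5,-0.04,0,0,0,0],[5.2,0,0,0,0,0,0]]]'
```

```text
clock: 8.43
position: [0.4819, 0.1712, 0.07]
ee_rot: [0.999, -0.04, -0.0, -0.0]
ft_force: [-0.6, 0.2, -5.5]
grip_width: 0.644
grasp_force: 66.7
```

```bash
python3 -m crank '[[[5.2,0.2,-0.016,0,0,0,0],[5.2,0.2,-0.016,0,0,0,0],[5.2,0,0,0,0,0,0]]]'
```

```text
clock: 8.8
position: [0.4858, 0.1708, 0.0702]
ee_rot: [0.999, -0.04, 0.0, 0.0]
ft_force: [0.0, -0.3, -6.0]
grip_width: 0.645
grasp_force: 66.7
```

Nearly home and no stop felt yet, so I'll go on in small steps.

```bash
python3 -m crank '[[[5.2,0.1,-0.008,0,0,0,0],[5.2,0.1,-0.008,0,0,0,0],[5.2,0,0,0,0,0,0]]]'
```

```text
clock: 9.18
position: [0.4874, 0.1707, 0.07]
ee_rot: [0.999, -0.04, -0.0, 0.0]
ft_force: [-2.2, 0.3, -4.7]
grip_width: 0.647
grasp_force: 66.8
```

```bash
python3 -m crank '[[[5.2,0.1,-0.008,0,0,0,0],[5.2,0,0,0,0,0,0]]]'
```

```text
clock: 9.43
position: [0.4875, 0.1707, 0.0698]
ee_rot: [0.999, -0.04, -0.001, 0.0]
ft_force: [-5.9, -0.6, -3.3]
grip_width: 0.644
grasp_force: 67.0
```

The stop was met at TCP x=0.4874. I'll back off 1.5 mm, set the pack down and open.

```bash
python3 -m crank '[[[5.2,-0.26,0.021,-0.05,0,0,0],[5.2,0,0,-0.03,0,0,0],[5.2,0,0,0,0,0,0]]]' && python3 -m crank '[[[5.8,0,0,0,0,0,0],[6.2,0,0,0,0,0,0],[6.8,0,0,0,0,0,0],[7.6,0,0,0,0,0,0],[8.5,0,0,0,0,0,0],[8.5,0,0,0,0,0,0],[8.5,0,0,0,0,0,0]]]'
```

```text
clock: 9.8
position: [0.4864, 0.1708, 0.0695]
ee_rot: [0.999, -0.04, 0.0, -0.0]
ft_force: [-0.5, -0.3, -3.2]
grip_width: 0.649
grasp_force: 66.9
clock: 10.68
position: [0.4861, 0.1709, 0.0694]
ee_rot: [0.999, -0.04, 0.0, 0.0]
ft_force: [-0.0, 0.4, -0.2]
grip_width: 0.994
grasp_force: 0.0
```

```bash
python3 -m crank '[[[8.5,0,0,1.5,0,0,0],[8.5,0,0,4,0,0,0],[8.5,-0.5,0,4,0,0,0],[8.5,-2,0,4,0,0,0],[8.5,-1.5,0,2,0,0,0],[8.5,0,0,0,0,0,0],[8.5,0,0,0,0,0,0]]]'
python3 - <<'E'
from h import *
from workcell import manip
from scipy.spatial.transform import Rotation as R
s=manip.get_obs(); im,d=eyes.camera("wrist"); p=eyes.camera_params("wrist")
v,u=np.mgrid[:384,:512];K=np.array([[p["fx"],0,p["cx"]],[0,p["fy"],p["cy"]],[0,0,1]])
n=cv2.fisheye.undistortPoints(np.stack([u,v],-1).reshape(1,-1,2).astype(np.float64),K,np.zeros(4))[0].reshape(384,512,2)
P=np.dstack([n[...,0]*d,n[...,1]*d,d]); T=p["hand_eye"]; t=P@T[:3,:3].T+T[:3,3]
W=t@R.from_quat(s["ee_rot"]).as_matrix().T+s["position"]
a=np.radians(-4.6);M=np.array([[np.cos(a),np.sin(a)],[-np.sin(a),np.cos(a)]])
q=(W[...,:2]-[.485,.171])@M.T*1000
def st(nm,z0,z1,bx,by):
    m=(d>0)&(W[...,2]>z0)&(W[...,2]<z1)&(abs(q[...,0])<bx)&(abs(q[...,1])<by); k=q[m]
    print(nm,len(k),np.percentile(k,[0.5,99.5],axis=0).round(1).tolist(),W[m][:,2].mean().round(4)); return k
st("top",.104,.125,70,45); st("foot",.045,.058,90,85); k=st("btn",.08,.1,14,45); print(k[k[:,1]<0][:,1].min() if (k[:,1]<0).any() else 0,k[:,1].max())
st("railback",.060,.07,50,45)
c=cv2.resize(im[80:260,150:360],(700,600),interpolation=cv2.INTER_CUBIC);cv2.imwrite("pics/w5.png",c[:,:,::-1])
E
```

```text
clock: 11.55
position: [0.4463, 0.1705, 0.2241]
ee_rot: [0.999, -0.04, 0.0, 0.0]
ft_force: [0.8, 0.1, -0.2]
grip_width: 0.993
grasp_force: 0.0
top 6508 [[-46.8, -24.6], [48.3, 27.4]] 0.1133
foot 9865 [[-60.4, -64.3], [89.5, 68.5]] 0.0517
btn 153 [[-13.4, -32.2], [13.3, 34.7]] 0.0993
-32.183007282867024 34.7156452295988
railback 62 [[-46.6, -33.6], [-33.1, 36.5]] 0.0649
```

View pics/w5.png

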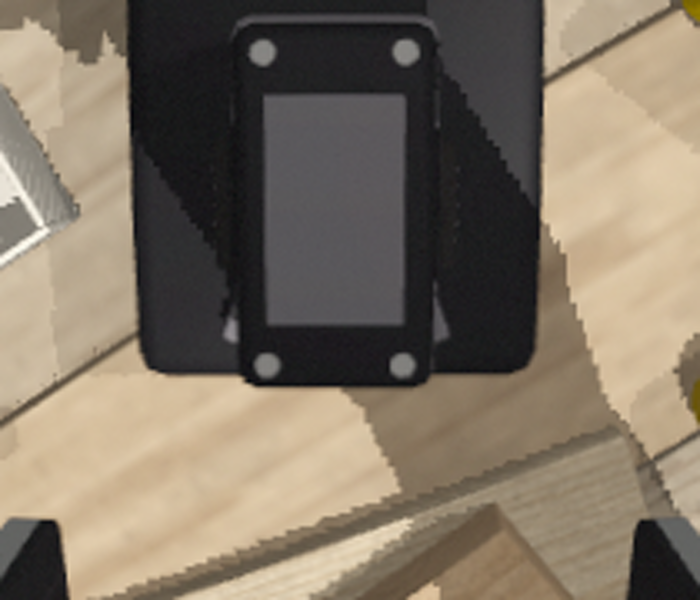

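The picture shows the pack seated square between the flares at (232,330) and (440,325). It measures 67 mm over both buttons, so both are out. Its top is at 113 mm (52+61), and its centre is within about 1 mm of the seat. Ready to hand in.

```bash
python3 -c "
from workcell import job; print(job.hand_in())"
```

```text
the job is handed in; nothing more can be done
None
```

The job is handed in at about 11.6 s on the clock: the pack is off the charger and fully home on the work light, with both buttons measured sprung out (67 mm across). The hand-in call returned no verdict.

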